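# Put the sample turntable back on the osmometer

### The job

The osmometer's toothed sample turntable has been cleaned: lift it by its bar grip, lower it over the spindle and rock it gently about its axis until its teeth drop into mesh with the drive pinion and it sits fully home on its seat, without forcing the teeth or dropping it. Let go of it, then swing the measuring arm over the turntable as far as its stop. Leave everything else on the bench as it is.

Things in the scene. Friction and masses are not known exactly. Their poses are not given: they have to be found in the camera images.
- turntable: the loose sample turntable, a grey plastic wheel of 380 g lying on a flat 5 mm steel tray. Origin: centre of its underside, on its axis; z up. Disc 14 mm thick with 16 empty cup holes; its rim is a gear. A boss of 33 mm diameter rises on the axis to 34 mm; from below it is bored 16 mm wide, 30 mm deep. It is told from the cup stand by its toothed rim and empty holes
- bar_grip (a point): point in the turntable's bar grip, on its axis, 58 mm above its underside, axes as the turntable's. The black bar is 48 mm long (along x), 12 mm thick (along y) and stands on the boss, from 34 to 72 mm above the underside
- rim_tooth (a point): tip of one of the turntable's 32 straight teeth, the one centred on its +x axis, 68 mm from the axis, 6 mm above the underside; the others follow every 11.25 degrees. 136 mm over the tips, 117 mm at the roots; the teeth are 12 mm tall, from the underside up
- cup_stand: the look-alike to leave alone: same wheel and bar grip but a smooth rim 132 mm across, full of white cups, on the other steel tray. Origin: centre of its underside
- osmometer: the fixed instrument, a white box with a 45 mm high deck. Origin: on the bench, under the spindle axis; front = -x, z up. The deck reaches 88 mm in front of the spindle, 128 mm behind it (+x), 95 mm to its left (+y). An electronics housing 125 mm high stands on it 165 to 288 mm to the right (-y) of the spindle
- seat (a point): centre of the seat, a steel flange of 44 mm diameter, 55 mm above the bench, on which the turntable's underside rests when home; axes as the osmometer's. The steel spindle, 14.2 mm in diameter, rises 24 mm above it, the top 10 mm of this a cone down to 5 mm
- pinion_top (a point): centre of the top of the drive pinion, 89 mm behind the spindle axis along the osmometer's +x. The pinion has 12 straight teeth, 56 mm over the tips, 48 mm pitch diameter (turntable: 128 mm); its top is 9 mm above the seat, so an unmeshed turntable stands on it 9 mm too high or tilted. Teeth pass within about 1 degree of turntable angle either side of true mesh
- pinion (a joint): angle of the pinion about the vertical, anticlockwise from above, rad; at 0 one of its teeth points straight at the spindle (teeth every 0.524 rad). A self-locking gearbox holds it: treat it as fixed
- head_grip (a point): point on the axis of the upright grey head, 16 mm in diameter, at the free end of the measuring arm, 15 mm below the head's top and 27 mm above the top of the arm's 14 mm wide beam; 137 mm above the bench. The head can be pinched or pushed sideways with the fingertips
- pivot_axis (a point): point on the upright pivot axis of the measuring arm, 102 mm above the bench, 30 mm behind (+x) and 102 mm right (-y) of the spindle axis in the osmometer's frame, 58 mm from the head's axis; axes as the osmometer's
- probe_arm (a joint): angle of the measuring arm, rad: 0 = against its stop, the head over the turntable's circle of cup holes; grows clockwise from above as the arm swings clear behind the column, up to 2.0. It swings at about 1 N on the head and stays where it is left
- media_bottle: media bottle, 52 mm wide, 95 mm tall, bystander; origin at the middle of its underside
- tip_box: pipette tip box, 80 x 120 x 57 mm, bystander; origin at the middle of its underside
- dish_stack: stack of three clear dishes, 61 mm wide, 37 mm tall, bystander; origin at the middle of its underside
- tube_rack: white rack of capped tubes, 70 x 140 x 59 mm, bystander; origin at the middle of its underside
- timer: small white upright bench timer, 65 mm wide, 62 mm tall, bystander; origin at the middle of its underside
- marker: black marker pen, 115 mm long, 12 mm thick, bystander; origin at the middle of its underside
- cup_tub: white tub, 68 mm wide, 42 mm tall, bystander; origin at the middle of its underside

How it is judged:
By the outcome, as a careful person would: the job done as asked, in the order asked, and still so for the second after the job is handed in, with the robot touching nothing.
It also fails if it takes over 54 s, if anything falls off the work surface, if the arm or the gripper's body presses on something with over 40 N, if the wrist force passes 120 N, or if a joint passes its speed limit or range.

### The arm

A 6-joint arm with a two-finger parallel gripper is mounted at the origin on the work surface. World frame = base frame: x ahead of the robot, y to its left, z up, the work surface at z = 0. Lengths are in m, angles in degrees, forces in N, time in s.
With the tool pointing down it reaches from about 0.25 to 0.725 m from the base axis. Payload 9.7 kg.
Tool frame: the origin (TCP) lies between the finger pads; the fingertips stand 19 mm ahead of it and the grasp point (between the pads) is the TCP; z points along the fingers, y is the line along which they close (so a half turn about z gives the same grasp; the last joint's range is limited). The gripper opens to 85 mm and grips with 20 to 120 N. Pads are 22 mm wide; open, the fingers measure 114 mm over their backs; the gripper's body (76 mm by 85 mm) begins 54 mm behind the grasp point. The pads swing forward as they close: fully open they stand 13 mm farther back than shut.
Start: joints at [67.838, 4.979, 10.078, 95.1, 0, 90], TCP at [0.207, 0.509, 0.25] pointing down, gripper open.
Joint ranges: [-179.16, 179.16], [-48.56, 103.87], [-65.8, 70.77], [-126.05, 130.52], [-82.76, 87.17], [-180, 180]. Speed limits (degrees/s): [127.2, 127.2, 147.25, 180, 180, 180].

### API

Orientations are given as [roll, pitch, yaw] about the fixed x, y, z axes, in that order (R = Rz(yaw) Ry(pitch) Rx(roll)).
In Python, from workcell import telemetry, camera, calibration, workorder gives the robot as it stands.
- The arm moves only by the tool play_rows, never from a script. Its argument "increments" is a list of rows, each a list of 3 entries, a list of its own where there are three numbers: the shift along the tool's x, y, z in mm, then the turn, a rotation vector about the tool's x, y, z in degrees, then the closure, from 0 (fully open) to 1 (shut). In form: [[[x, y, z], [ax, ay, az], jaw], ...]. A call has 1 to 20 rows; each row is the pose to reach, as a shift and turn from the pose commanded when the call began, along the tool's axes at that moment; what a row does not reach only later rows make up. A row lasts 1/10 s, in which the tool goes at most 50 mm and 8.59 degrees, less where a joint would pass 70% of its speed; a pose out of reach is approached as far as the arm can. A call with a gripper value outside its range is refused whole. The fingers move at their own pace and stop on an object; "grip_force" is the grip in N (left out, the last holds). Time passes only in rows, so rows that repeat a pose let the fingers close. It gives the time, the measured TCP pose, the force, the opening and the grip force at its end, in the units of the state.
- telemetry.get_obs(): the state, without advancing time (a new reading comes with each control period).
- camera(name): name is "scene" or "top" or "wrist"; returns (picture, depth): 384x512x3 uint8, red, green, blue; 384x512 float32, m along the optical axis (not along the pixel's ray), 0 where there is no reading.
- calibration(name): a dict with "vertical_fov" (degrees; the focal length in pixels is half the picture's height over the tangent of half this angle, whatever the lens; pixels are square), "cx", "cy" (the principal point, pixels), "k1" (the pictures are not rectified: a ray, as slopes to the right and down, at radius r is drawn at 1 + k1 r^2 times it, then the intrinsics apply), "rvec" (rotation vector, rad) and "tvec" (3), from world to camera coordinates, as OpenCV has them; the wrist camera has in their place "hand_eye" (4x4, takes a point from camera to tool coordinates, whose origin is the TCP and whose axes are the flange's). Camera axes: x right, y down, z forward; pixel columns grow to the right and rows downward; lengths in m; the calibration is good to about 2 mm. A picture is of the moment at which its call begins: read the wrist's pose just before it. calibration takes no time and is no camera call.
- workorder.job_done(): hands the job in; it is judged then, once.
The state is a dict: "time": time; "q": joint angles; "qd": joint speeds; "joint_efforts": joint torques, N m; "ee_pos": TCP position; "tcp_rot": TCP orientation; "wrist_force": force on the tool from outside, world axes, zero at the start; "torque": the same for the moment, N m; "opening": finger opening in m; "grasp_force": force on a finger pad.
Only numpy, scipy, OpenCV 4.12 (cv2) and the standard library are available. Lean on these libraries where they do the work, as an engineer would, in place of code of your own. Each camera call takes 0.05 s, during which the arm holds its last target. There are 200 camera calls.

## Working session

There is one attempt and no reset: what is moved stays moved. The work goes in short steps, Python scripts to look and compute and a tool call to move; the robot and the scene stay as the last step left them, time stands still between calls to the robot, and variables do not carry over. Pictures are saved under pics/ and viewed, at most 10 in all, crops included, and the job is handed in when it is done.

Besides the shell and the picture viewer there is one more tool, called by a JSON object that holds its "op" and its "data", one argument or row to a line. play_rows: Moves the arm, as the interface text tells. Its arguments: {"type":"object","properties":{"increments":{"type":"array"},"grip_force":{"type":"number"}},"required":["increments"]}

```bash
ls; mkdir -p pics; cat > h.py <<'E'
import numpy as np, cv2
from workcell import telemetry, camera, calibration, workorder
from scipy.spatial.transform import Rotation as R
def obs(): return telemetry.get_obs()
def cam(name):
    c=calibration(name); f=192/np.tan(np.radians(c["vertical_fov"])/2)
    o=obs() if name=="wrist" else None
    if name=="wrist":
        T=np.eye(4); T[:3,:3]=R.from_euler('xyz',o["tcp_rot"],degrees=True).as_matrix(); T[:3,3]=o["ee_pos"]
        M=T@np.array(c["hand_eye"])
    else:
        M=np.eye(4); Rm=R.from_rotvec(np.ravel(c["rvec"])).as_matrix(); M[:3,:3]=Rm.T; M[:3,3]=-Rm.T@np.ravel(c["tvec"])
    K=np.array([[f,0,c["cx"]],[0,f,c["cy"]],[0,0,1]]); D=np.array([c["k1"],0,0,0,0])
    return K,D,M
def shot(name,fn):
    K,D,M=cam(name); im,d=camera(name); cv2.imwrite(f"pics/{fn}.png",im[:,:,::-1]); np.savez(f"pics/{fn}.npz",im=im,d=d,K=K,D=D,M=M)
def load(fn): return np.load(f"pics/{fn}.npz")
def rays(s,uv):
    n=cv2.undistortPoints(np.array(uv,float).reshape(-1,1,2),s["K"],s["D"])[:,0]
    return np.c_[n,np.ones(len(n))]@s["M"][:3,:3].T, s["M"][:3,3]
def atz(s,uv,z):
    r,o=rays(s,uv); return o+r*((z-o[2])/r[:,2])[:,None]
def cloud(s):
    h,w=s["d"].shape; v,u=np.mgrid[:h,:w]; r,o=rays(s,np.c_[u.ravel(),v.ravel()])
    return (o+r*s["d"].ravel()[:,None]).reshape(h,w,3)
def proj(s,P):
    Mi=np.linalg.inv(s["M"]); return cv2.projectPoints(np.array(P,float).reshape(-1,1,3),cv2.Rodrigues(Mi[:3,:3])[0],Mi[:3,3],s["K"],s["D"])[0][:,0]
E
python3 - <<'E'
from h import *
o=obs(); print(o)
shot("top","t0"); shot("scene","s0")
for n in("top","scene","wrist"): print(calibration(n))
a=cv2.imread("pics/t0.png"); cv2.imwrite("pics/t0b.png",cv2.resize(a,(800,600),interpolation=cv2.INTER_CUBIC))
a=cv2.imread("pics/s0.png"); cv2.imwrite("pics/s0b.png",cv2.resize(a,(800,600),interpolation=cv2.INTER_CUBIC))
E
```

```text
pics
{'time': 0.0, 'q': array([6.78374537e+01, 5.01074159e+00, 1.00333622e+01, 9.50996800e+01,
       4.79172567e-04, 9.00014515e+01]), 'qd': array([-0.02244444,  0.10997625, -0.08516677, -0.1303452 , -0.0027452 ,
        0.00483244]), 'joint_efforts': array([ 6.87361080e-04, -5.20387387e+01,  4.64802039e+01,  1.64934515e-02,
        4.48575236e-05,  1.28112586e-05]), 'ee_pos': array([0.20739753, 0.5091692 , 0.24957672]), 'tcp_rot': array([-1.79922941e+02, -4.77219967e-04,  1.57836002e+02]), 'wrist_force': array([-1.03403301,  0.2475797 , -0.63774763]), 'torque': array([ 0.04122305,  0.02604531, -0.01714029]), 'grasp_force': 0.0, 'opening': 0.08523664788098671}
{'vertical_fov': 52.56335264127106, 'cx': 259.1752376495552, 'cy': 191.14293050632799, 'k1': -0.00866219377499349, 'rvec': array([ 2.20555561, -2.15949301,  0.10697686]), 'tvec': array([0.06059686, 0.57626635, 1.09895334])}
{'vertical_fov': 55.68751471102818, 'cx': 246.2301947274863, 'cy': 191.8200795538479, 'k1': -0.01388935940638651, 'rvec': array([ 1.82478808,  1.29284143, -0.6668923 ]), 'tvec': array([-0.29085569, -0.20587532,  1.47658517])}
{'vertical_fov': 68.97252544840043, 'cx': 259.117512680057, 'cy': 194.56402933561608, 'k1': -0.007429457729127593, 'hand_eye': array([[ 7.10007288e-04, -9.48457570e-01, -3.16903352e-01,
         8.25132742e-02],
       [ 9.99999703e-01,  5.78204303e-04,  5.09949889e-04,
        -2.86794005e-04],
       [-3.00430951e-04, -3.16903619e-01,  9.48457698e-01,
        -1.23601609e-01],
       [ 0.00000000e+00,  0.00000000e+00,  0.00000000e+00,
         1.00000000e+00]])}
```

View pics/t0b.png

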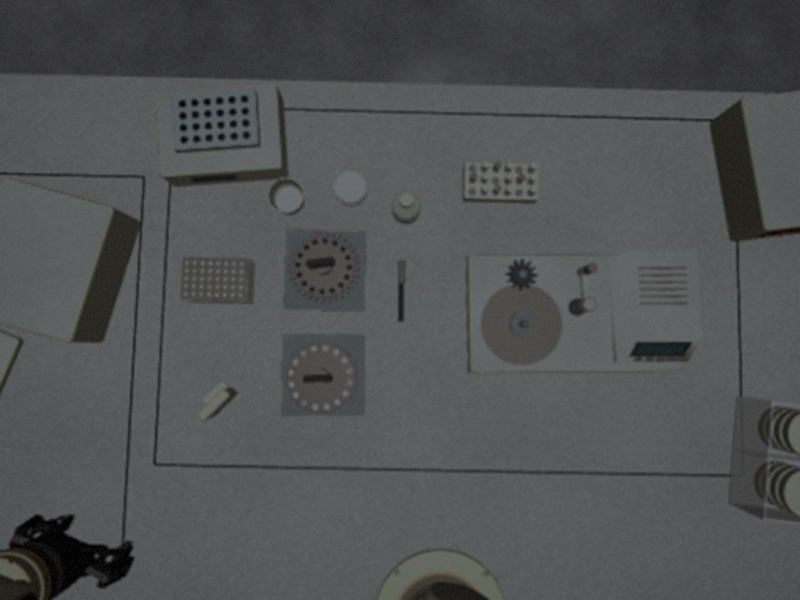

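View pics/s0b.png

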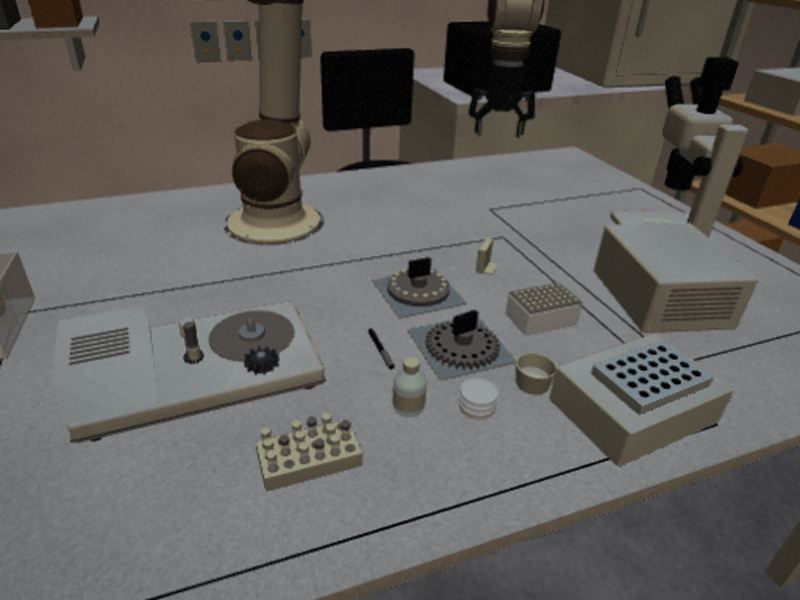

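The top view shows the turntable's bar at about (322,263) in the 800x600 picture, the spindle at (522,323), the pinion at (521,274), the arm pivot at (582,306) and the head at (590,268). The cup stand, with white cups, is at (321,377).

```bash
python3 - <<'E'
from h import *
s=load("t0"); k=.64
P=lambda u,v,z: atz(s,[[u*k,v*k]],z)[0].round(4)
print("bar",P(322,263,.077),"spin",P(523,324,.077),"pin",P(521,275,.064),"piv",P(582,306,.109),"head",P(590,268,.152), "stand",P(318,378,.077))
C=cloud(s)
for n,(u,v) in dict(bar=(322,263),spin=(523,324),pin=(521,275),deck=(490,270),piv=(582,306),head=(590,268),disc=(340,282)).items(): print(n,C[int(v*k),int(u*k)].round(4))
# deck front corners: edges
print("deck front-left",P(470,370,.045),"back-left",P(468,256,.045),"front right",P(612,372,.045))
E
```

```text
bar [0.6304 0.2213 0.077 ] spin [ 0.53   -0.1355  0.077 ] pin [ 0.6186 -0.1342  0.064 ] piv [ 0.5615 -0.2303  0.109 ] head [ 0.6213 -0.2308  0.152 ] stand [0.4285 0.2218 0.077 ]
bar [0.6312 0.2214 0.0782]
spin [ 0.531  -0.1338  0.0755]
pin [ 0.6173 -0.131   0.0738]
deck [ 0.6303 -0.0785  0.0516]
piv [ 0.5633 -0.2275  0.1138]
head [ 0.6225 -0.229   0.1526]
disc [0.6054 0.1961 0.0172]
deck front-left [ 0.4468 -0.0467  0.045 ] back-left [ 0.6539 -0.0407  0.045 ] front right [ 0.4482 -0.3037  0.045 ]
```

{"op": "play_rows", "data": {
  "increments": [
    [[-20, -4, 2], [0, 0, 3], 0],
    [[-60, -13, 6], [0, 0, 8], 0],
    [[-110, -24, 11], [0, 0, 15], 0],
    [[-160, -34, 16], [0, 0, 22], 0],
    [[-210, -45, 21], [0, 0, 29], 0],
    [[-260, -56, 26], [0, 0, 36], 0],
    [[-310, -66, 31], [0, 0, 42], 0],
    [[-360, -77, 36], [0, 0, 49], 0],
    [[-410, -88, 41], [0, 0, 56], 0],
    [[-455, -97, 45], [0, 0, 62], 0],
    [[-485, -104, 50], [0, 0, 66], 0],
    [[-500, -107, 50], [0, 0, 67.8], 0],
    [[-500, -107, 50], [0, 0, 67.8], 0],
    [[-500, -107, 50], [0, 0, 67.8], 0]
  ]
}}

```text
time: 1.5
ee_pos: [0.6299, 0.2216, 0.1997]
tcp_rot: [-179.9, 0.0, 90.1]
wrist_force: [0.2, 0.4, 0.5]
opening: 0.0855
grasp_force: 0.0
```

```bash
python3 - <<'E'
from h import *
shot("wrist","w1"); o=obs(); print(o["time"],o["ee_pos"],o["tcp_rot"])
a=cv2.imread("pics/w1.png"); cv2.imwrite("pics/w1b.png",cv2.resize(a,(800,600),interpolation=cv2.INTER_CUBIC))
E
```

```text
1.55 [0.62960478 0.22212035 0.20015528] [-1.79967441e+02 -9.85910031e-04  9.01049723e+01]
```

View pics/w1b.png

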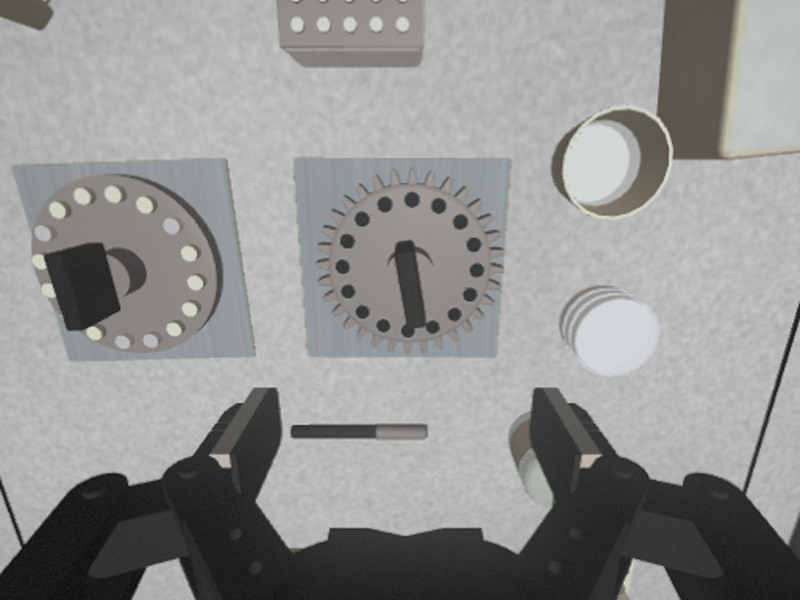

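```bash
cat >> h.py <<'E'
from scipy.optimize import minimize
def ringfit(s,c0,z,n,rs,img=None,span=0.006,yaw0=None):
    """centre + phase of an n-tooth gear from harmonic n on rings of radius rs at height z"""
    im=cv2.GaussianBlur(s["im"].astype(np.float32),(0,0),.7) if img is None else img
    a=np.radians(np.arange(0,360,.5))
    def val(c):
        P=np.array([[c[0]+r*np.cos(a),c[1]+r*np.sin(a),np.full_like(a,z)] for r in rs]).transpose(0,2,1).reshape(-1,3)
        uv=proj(s,P).astype(np.float32)
        v=cv2.remap(im,uv[None,:,0],uv[None,:,1],cv2.INTER_LINEAR)[0]
        return (v.reshape(len(rs),-1)@np.exp(-1j*n*a)).sum()/len(a)/len(rs)
    g=np.linspace(-span,span,13); best=max(((abs(val((c0[0]+x,c0[1]+y))),x,y) for x in g for y in g))
    r=minimize(lambda c:-abs(val(c)),[c0[0]+best[1],c0[1]+best[2]],method="Nelder-Mead",options=dict(xatol=1e-5,initial_simplex=[[c0[0]+best[1]+dx,c0[1]+best[2]+dy] for dx,dy in((0,0),(.001,0),(0,.001))]))
    h=val(r.x); return r.x,abs(h),np.degrees(-np.angle(h))/n  # phase: angle of bright maxima
E
python3 - <<'E'
from h import *
s=load("w1"); C=cloud(s)
m=(C[...,2]>.068)&(C[...,2]<.09)&(abs(C[...,0]-.63)<.05)&(abs(C[...,1]-.22)<.05)
p=C[m]; print(m.sum(),p.mean(0),"zmed",np.median(p[:,2]))
r=cv2.minAreaRect((p[:,:2]*1000).astype(np.float32)); print(r)
u,S,v=np.linalg.svd(p[:,:2]-p[:,:2].mean(0)); print("bar ang",np.degrees(np.arctan2(v[0,1],v[0,0])))
im=s["im"].astype(np.float32); b=cv2.GaussianBlur(im[...,0]-im[...,2],(0,0),.7)
for rs in((.061,.063,.065),(.060,),(.064,.066)):
  c,h,ph=ringfit(s,(.631,.2215),.017,32,rs,b); print("gear",c,h,ph%11.25)
d=C[(C[...,2]>.016)&(C[...,2]<.022)&(np.hypot(C[...,0]-.63,C[...,1]-.22)<.055)]; print("disc top z",np.median(d[:,2]))
d=C[(np.hypot(C[...,0]-.63,C[...,1]-.22)>.072)&(np.hypot(C[...,0]-.63,C[...,1]-.22)<.085)]; print("tray z",np.median(d[:,2]))
E
```

```text
656 [0.63193643 0.23081725 0.07662002] zmed 0.0767383028333154
((632.083740234375, 229.3078155517578), (11.98233413696289, 48.14509963989258), 9.792461395263672)
bar ang -80.31200877583906
gear [0.63177273 0.22969176] 4.99781352077738 9.760354279206544
gear [0.63180385 0.2295254 ] 4.609243590249421 9.762207395889417
gear [0.63181586 0.22960342] 4.707493567618148 9.769245389393872
disc top z 0.019017033036156705
tray z 0.005151468139679677
```

```bash
python3 - <<'E'
from h import *
s=load("t0"); C=cloud(s)
m=(C[...,2]>.066)&(C[...,2]<.09)&(abs(C[...,0]-.63)<.05)&(abs(C[...,1]-.22)<.05)
p=C[m]; print(m.sum(),p.mean(0)); print(cv2.minAreaRect((p[:,:2]*1000).astype(np.float32)))
im=s["im"].astype(np.float32); b=im[...,0]-im[...,2]
print(ringfit(s,(.631,.2215),.017,32,(.062,.064),b,.008))
print(proj(s,[.632,.2295,.077])/.64)
E
```

```text
86 [0.63219968 0.22532689 0.07682133]
((632.713134765625, 225.8529052734375), (12.014701843261719, 47.61567306518555), 8.017807960510254)
(array([0.63382417, 0.22667934]), np.float64(1.615818997599817), np.float64(-1.5341049258905755))
[[317.41002677 262.02043043]]
```

The close view shows the toothed turntable centred at about (410,265), its bar running at about 100 degrees. The stand with cups is to its left at (130,275).

{"op": "play_rows", "data": {
  "increments": [
    [[-20, -5, -3], [0, 0, 0], 0],
    [[-60, -17, -8], [0, 0, 0], 0],
    [[-105, -30, -15], [0, 0, 0], 0],
    [[-150, -42, -21], [0, 0, 0], 0],
    [[-195, -55, -27], [0, 0, 0], 0],
    [[-240, -68, -33], [0, 0, 0], 0],
    [[-285, -80, -39], [0, 0, 0], 0],
    [[-325, -91, -45], [0, 0, 0], 0],
    [[-350, -98, -48], [0, 0, 0], 0],
    [[-363, -102, -50], [0, 0, 0], 0],
    [[-363, -102, -50], [0, 0, 0], 0],
    [[-363, -102, -50], [0, 0, 0], 0]
  ]
}}

```text
time: 2.75
ee_pos: [0.5285, -0.1403, 0.2503]
tcp_rot: [180.0, -0.0, 90.1]
wrist_force: [-1.0, 0.2, -0.6]
opening: 0.0857
grasp_force: 0.0
```

```bash
python3 - <<'E'
from h import *
shot("wrist","w2"); o=obs(); print(o["time"],o["ee_pos"],o["tcp_rot"])
a=cv2.imread("pics/w2.png"); cv2.imwrite("pics/w2b.png",cv2.resize(a,(800,600),interpolation=cv2.INTER_CUBIC))
E
```

```text
2.8 [ 0.5286416  -0.14001968  0.25013697] [-1.79994516e+02 -2.23009349e-02  9.01283194e+01]
```

View pics/w2b.png

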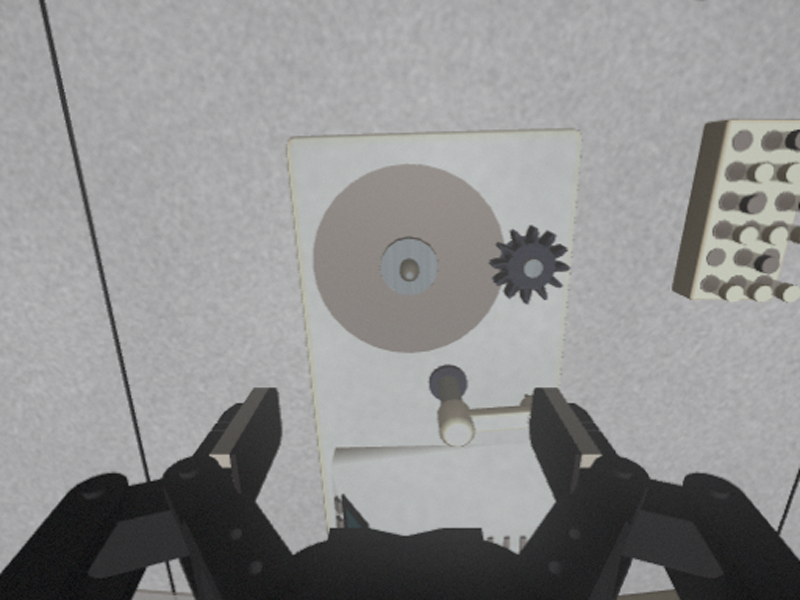

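The wrist view shows the seat flange centred at about (409,266), the pinion at (532,265), the arm's column top at (457,425) and its beam running right, in +x.

```bash
python3 - <<'E'
from h import *
s=load("w2"); im=s["im"].astype(np.float32)
# flange: blue-red mask, ellipse
m=((im[...,2]-im[...,0])>-2).astype(np.uint8); roi=np.zeros_like(m); cv2.circle(roi,(262,170),24,1,-1); m*=roi
cs,_=cv2.findContours(m,cv2.RETR_EXTERNAL,cv2.CHAIN_APPROX_NONE); c=max(cs,key=cv2.contourArea); P=atz(s,c[:,0]+0.0,.055)
(cx,cy),r=cv2.minEnclosingCircle((P[:,:2]*1e3).astype(np.float32)); print("flange encl",cx,cy,r, cv2.fitEllipse((P[:,:2]*1e3).astype(np.float32)))
C=cloud(s); q=C[(C[...,2]>.0765)&(np.hypot(C[...,0]-.53,C[...,1]+.134)<.015)]; print("spindle top cloud",len(q),q.mean(0) if len(q) else 0)
q=C[(abs(C[...,2]-.055)<.003)&(np.hypot(C[...,0]-.531,C[...,1]+.132)<.03)]; print("flange cloud",len(q),cv2.minEnclosingCircle((q[:,:2]*1e3).astype(np.float32)),np.median(q[:,2]))
# brown disc
bm=((im[...,0]-im[...,2])>6).astype(np.uint8); bm[:95]=0;bm[240:]=0;bm[:,:190]=0;bm[:,330:]=0
cs,_=cv2.findContours(bm,cv2.RETR_EXTERNAL,cv2.CHAIN_APPROX_NONE); c=max(cs,key=cv2.contourArea); P=atz(s,c[:,0]+0.0,.0455); print("disc",cv2.fitEllipse((P[:,:2]*1e3).astype(np.float32)))
g=cv2.GaussianBlur(im.mean(2),(0,0),.7)
for rs in((.023,.025,.026),(.022,),(.025,.027)):
  c,h,ph=ringfit(s,(.619,-.132),.064,12,rs,g); print("pinion",c,h,"tooth phase",(ph+15)%30)
q=C[(abs(C[...,2]-.064)<.003)&(np.hypot(C[...,0]-.619,C[...,1]+.132)<.035)]; print("pin cloud",cv2.minEnclosingCircle((q[:,:2]*1e3).astype(np.float32)),np.median(q[:,2]))
# deck left edge (world +y): contrast line
q=C[(abs(C[...,2]-.045)<.003)]; print("deck",q.min(0),q.max(0))
l=[];  dm=abs(C[...,2]-.045)<.006
for col in range(190,368,4):
    r=np.where(dm[:,col])[0]
    if len(r): l.append(C[r[0],col])
l=np.array(l); pf=np.polyfit(l[:,0],l[:,1],1); print("left edge slope deg",np.degrees(np.arctan(pf[0])),np.polyval(pf,.53))
q=C[(C[...,2]>.145)&(C[...,2]<.158)&(C[...,0]>.55)&(C[...,1]<-.2)]; print("head cloud",len(q),q.mean(0) if len(q) else 0)
q=C[(C[...,2]>.105)&(C[...,2]<.118)&(C[...,0]>.52)&(C[...,1]<-.2)]; print("z~.11",len(q),q.min(0),q.max(0))
E
```

```text
flange encl 530.574951171875 -135.70098876953125 21.831588745117188 ((530.3761596679688, -135.64993286132812), (42.01803970336914, 42.258968353271484), 54.10434341430664)
spindle top cloud 4239 [ 0.52945432 -0.12933503  0.31134996]
flange cloud 912 ((530.9920654296875, -135.25289916992188), 21.88515281677246) 0.05494712121506848
disc ((529.3291015625, -135.64453125), (142.59799194335938, 146.76174926757812), 179.37855529785156)
pinion [ 0.61705258 -0.13125701] 24.229657059232995 tooth phase 28.156276130434946
pinion [ 0.61675581 -0.13094882] 16.795354156402635 tooth phase 27.973403220702004
pinion [ 0.61724413 -0.13151186] 24.042412895140053 tooth phase 28.26725897559615
pin cloud ((619.757568359375, -132.7936553955078), 28.108469009399414) 0.06396713270586549
deck [ 0.44316666 -0.40244753  0.04200207] [ 0.82077469 -0.03887123  0.04799958]
left edge slope deg 1.8342133575910633 -0.04197965393020438
head cloud 0 0
z~.11 1502 [ 0.52072721 -0.30214597  0.10501743] [ 0.63798013 -0.22341294  0.11799878]
```

```bash
python3 - <<'E'
from h import *
s=load("w2"); C=cloud(s); c=np.array([.6196,-.1328])
d=C[...,:2]-c; r=np.hypot(d[...,0],d[...,1]); th=np.arctan2(d[...,1],d[...,0])
for a,b in((.021,.027),(.023,.028),(.024,.0285)):
    m=(abs(C[...,2]-.064)<.003)&(r>a)&(r<b); h=np.exp(-1j*12*th[m]).sum(); print("depth phase",m.sum(),abs(h)/m.sum(),np.degrees(-np.angle(h))/12%30)
g=cv2.GaussianBlur(s["im"].astype(np.float32).mean(2),(0,0),.7)
a=np.radians(np.arange(0,360,.5))
for R_ in(.021,.023,.025,.027):
    uv=proj(s,np.c_[c[0]+R_*np.cos(a),c[1]+R_*np.sin(a),np.full_like(a,.064)]).astype(np.float32)
    v=cv2.remap(g,uv[None,:,0],uv[None,:,1],1)[0]; h=(v*np.exp(-12j*a)).mean(); print("img",R_,abs(h),(np.degrees(-np.angle(h))/12+15)%30)
# rectified crop of pinion at z=.064 and expected teeth
n=500; X,Y=np.meshgrid(np.linspace(-.035,.035,n),np.linspace(.035,-.035,n)); P=np.c_[(c[0]+X).ravel(),(c[1]+Y).ravel(),np.full(n*n,.064)]
uv=proj(s,P).astype(np.float32); im=cv2.remap(s["im"],uv[:,0].reshape(n,n),uv[:,1].reshape(n,n),cv2.INTER_CUBIC)[:,:,::-1].copy()
for k in range(12):
    t=np.radians(28.2+30*k); p=lambda R_:(int(n/2+R_*np.cos(t)*n/.07),int(n/2-R_*np.sin(t)*n/.07)); cv2.line(im,p(.018),p(.031),(0,0,255),1)
cv2.imwrite("pics/pin.png",im)
E
```

```text
depth phase 280 0.7264787996741178 28.050905128165503
depth phase 205 0.812931699714952 28.112408128250166
depth phase 162 0.8322550239732142 28.00042411232823
img 0.021 7.133334300115506 28.027421252461465
img 0.023 9.522627944198325 27.76083246076702
img 0.025 12.802038823929053 28.238355209141723
img 0.027 13.007436824721928 28.40022918740111
```

View pics/pin.png

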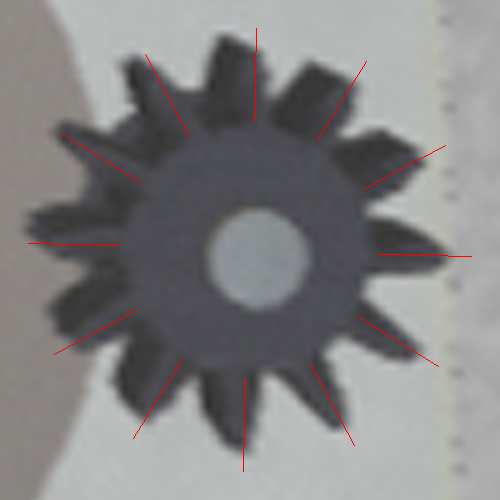

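The pinion crop shows a tooth phase of about 28° in world, so the pinion sits about -3.75° from its zero and mesh needs a tool yaw of about 98.8°. Now the turntable.

{"op": "play_rows", "data": {
  "increments": [
    [[20, 5, 3], [0, 0, -1], 0],
    [[60, 17, 8], [0, 0, -2], 0],
    [[105, 30, 15], [0, 0, -3], 0],
    [[150, 42, 21], [0, 0, -4], 0],
    [[195, 55, 27], [0, 0, -5], 0],
    [[240, 68, 35], [0, 0, -6], 0],
    [[285, 80, 50], [0, 0, -7], 0],
    [[330, 92, 65], [0, 0, -8], 0],
    [[358, 100, 75], [0, 0, -9], 0],
    [[371, 104, 80], [0, 0, -9.7], 0],
    [[371, 104, 80], [0, 0, -9.7], 0],
    [[371, 104, 80], [0, 0, -9.7], 0],
    [[371, 104, 80], [0, 0, -9.7], 0]
  ]
}}

```text
time: 4.1
ee_pos: [0.6322, 0.2286, 0.1713]
tcp_rot: [179.9, 0.0, 99.7]
wrist_force: [-0.6, -0.5, 0.2]
opening: 0.0851
grasp_force: 0.0
```

```bash
python3 - <<'E'
from h import *
o=obs(); print(o["time"],o["ee_pos"],o["tcp_rot"]); shot("wrist","w3"); o=obs(); print(o["ee_pos"],o["tcp_rot"])
s=load("w3"); C=cloud(s)
m=(C[...,2]>.066)&(C[...,2]<.09)&(abs(C[...,0]-.63)<.05)&(abs(C[...,1]-.22)<.05)
p=C[m]; print(m.sum(),p.mean(0)); print(cv2.minAreaRect((p[:,:2]*1000).astype(np.float32)))
im=s["im"].astype(np.float32); b=im[...,0]-im[...,2]
print(ringfit(s,(.631,.229),.017,32,(.062,.064),b,.006))
E
```

```text
4.1 [0.63221319 0.22856382 0.1713259 ] [1.79942262e+02 1.51638378e-03 9.96619868e+01]
[0.63231689 0.22843782 0.17146007] [ 1.79923894e+02 -5.79857851e-03  9.96460398e+01]
825 [0.63161457 0.23150548 0.07638222]
((631.850830078125, 229.52633666992188), (11.951794624328613, 47.897586822509766), 10.072487831115723)
(array([0.63160329, 0.22978533]), np.float64(5.5522862771455594), np.float64(-1.4753128430168025))
```

{"op": "play_rows", "data": {
  "increments": [
    [[0.5, 0, 15], [0, 0, 0], 0.3],
    [[1, -0.4, 45], [0, 0, 0], 0.3],
    [[1.3, -0.4, 75], [0, 0, 0], 0.3],
    [[1.3, -0.4, 97], [0, 0, 0], 0.3],
    [[1.3, -0.4, 106], [0, 0, 0], 0.3],
    [[1.3, -0.4, 108], [0, 0, 0], 0.5],
    [[1.3, -0.4, 108], [0, 0, 0], 0.75],
    [[1.3, -0.4, 108], [0, 0, 0], 1],
    [[1.3, -0.4, 108], [0, 0, 0], 1],
    [[1.3, -0.4, 108], [0, 0, 0], 1],
    [[1.3, -0.4, 108], [0, 0, 0], 1]
  ],
  "grip_force": 60
}}

```text
time: 5.25
ee_pos: [0.6325, 0.2311, 0.0642]
tcp_rot: [179.8, -0.0, 99.7]
wrist_force: [1.5, -0.8, 6.3]
opening: 0.0113
grasp_force: 59.8
```

{"op": "play_rows", "data": {
  "increments": [
    [[0, 0, -2], [0, 0, 0], 1],
    [[0, 0, -6], [0, 0, 0], 1],
    [[0, 0, -15], [0, 0, 0], 1],
    [[0, 0, -30], [0, 0, 0], 1],
    [[0, 0, -50], [0, 0, 0], 1],
    [[0, 0, -75], [0, 0, 0], 1],
    [[0, 0, -95], [0, 0, 0], 1],
    [[0, 0, -107], [0, 0, 0], 1],
    [[0, 0, -110], [0, 0, 0], 1],
    [[0, 0, -110], [0, 0, 0], 1],
    [[0, 0, -110], [0, 0, 0], 1]
  ]
}}

```text
time: 6.35
ee_pos: [0.6312, 0.2308, 0.1711]
tcp_rot: [-179.9, 0.0, 99.7]
wrist_force: [-0.6, -0.6, -3.0]
opening: 0.0111
grasp_force: 58.6
```

```bash
python3 - <<'E'
from h import *
shot("wrist","w4"); o=obs(); print(o["time"],o["ee_pos"],o["tcp_rot"],o["wrist_force"],o["torque"],o["opening"])
s=load("w4"); C=cloud(s); e=o["ee_pos"]; D=C-e
m=(D[...,2]>-.06)&(D[...,2]<-.035)&(np.hypot(D[...,0],D[...,1])<.055); p=D[m]
A=np.c_[p[:,:2],np.ones(len(p))]; k=np.linalg.lstsq(A,p[:,2],rcond=None)[0]; print("disc plane rel TCP (expect -.044)",len(p),k)
im=s["im"].astype(np.float32)
for nm,b in(("b-r",im[...,0]-im[...,2]),("g",im.mean(2))):
  for rs in((.062,.064),(.066,)):
    c,h,ph=ringfit(s,e[:2],e[2]+k[2]-.002,32,rs,b,.005); print(nm,(c-e[:2])*1e3,h,ph%11.25)
cv2.imwrite("pics/w4b.png",cv2.resize(cv2.imread("pics/w4.png"),(800,600),interpolation=cv2.INTER_CUBIC))
E
```

```text
6.4 [0.6311222  0.23072625 0.17090589] [-1.79884999e+02  2.14741532e-02  9.97389092e+01] [-0.54245146 -0.40163262 -2.7293709 ] [ 0.03934917 -0.01032922  0.02901445] 0.011149630346574044
disc plane rel TCP (expect -.044) 14127 [-0.0020885  -0.00298776 -0.04484294]
b-r [-0.8017193  -0.96566687] 2.897426223488895 9.86269547811795
b-r [-0.52742713 -1.14127858] 2.6775090244367052 9.95813061169904
g [-1.51503262  2.20283375] 14.331440279520011 4.190295934157415
g [-1.02634703  0.13728003] 10.769483945237193 4.16183619901044
```

View pics/w4b.png

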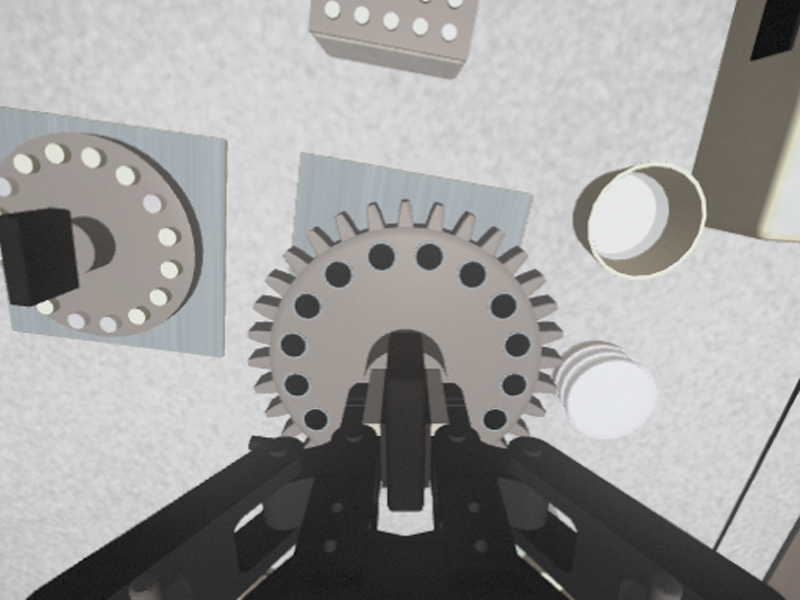

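The turntable hangs level in the grip, centred at about (405,360) with its teeth clear. Carrying it over the spindle.

{"op": "play_rows", "data": {
  "increments": [
    [[-5, -2, 0], [0, 0, 0.1], 1],
    [[-20, -9, 0], [0, 0, 0.2], 1],
    [[-44, -21, 0], [0, 0, 0.3], 1],
    [[-74, -35, 0], [0, 0, 0.3], 1],
    [[-108, -50, 0], [0, 0, 0.4], 1],
    [[-142, -66, 0], [0, 0, 0.5], 1],
    [[-176, -82, 0], [0, 0, 0.6], 1],
    [[-210, -98, 0], [0, 0, 0.7], 1],
    [[-244, -114, 0], [0, 0, 0.8], 1],
    [[-276, -129, 0], [0, 0, 0.9], 1],
    [[-303, -142, 0], [0, 0, 0.9], 1],
    [[-323, -151, 0], [0, 0, 0.9], 1],
    [[-336, -157, 0], [0, 0, 0.9], 1],
    [[-342, -160, 0], [0, 0, 0.9], 1],
    [[-343, -160, 0], [0, 0, 0.9], 1],
    [[-343, -160, 0], [0, 0, 0.9], 1],
    [[-343, -160, 0], [0, 0, 0.9], 1]
  ]
}}

```text
time: 8.1
ee_pos: [0.5321, -0.1335, 0.1722]
tcp_rot: [-180.0, -0.0, 98.9]
wrist_force: [0.4, -0.4, -3.4]
opening: 0.0108
grasp_force: 58.7
```

```bash
python3 - <<'E'
from h import *
shot("wrist","w5"); o=obs(); print(o["time"],o["ee_pos"],o["tcp_rot"],o["wrist_force"],o["opening"])
from scipy.optimize import minimize
s=load("w5"); e=o["ee_pos"]; C=cloud(s); D=C-e; yaw=np.radians(o["tcp_rot"][2])
rr=np.hypot(D[...,0],D[...,1]); m=(D[...,2]>-.062)&(D[...,2]<-.035)&(rr<.08)
mask=cv2.GaussianBlur(m.astype(np.float32),(0,0),.6)
# visible arc: +-80 deg around tool x
a=yaw+np.radians(np.arange(-80,80,.25)); z=e[2]-.0465
def val(p):
    v=0
    for r in(.060,.062,.064,.066,.0675):
        uv=proj(s,np.c_[e[0]+p[0]+r*np.cos(a),e[1]+p[1]+r*np.sin(a),np.full_like(a,z)]).astype(np.float32)
        w=cv2.remap(mask,uv[None,:,0],uv[None,:,1],1)[0]; v+=((w-.5)*np.cos(32*(a-p[2]))).mean()
    return -v
best=min((minimize(val,[x,y,yaw],method="Nelder-Mead",options=dict(initial_simplex=[[x,y,yaw],[x+.001,y,yaw],[x,y+.001,yaw],[x,y,yaw+.01]])) for x in(-.003,0,.003) for y in(-.003,0,.003)),key=lambda r:r.fun)
print(best.fun,best.x[:2]*1e3,np.degrees(best.x[2]))
print("TCP should go by", (np.array([.5306,-.1356])-e[:2]-best.x[:2])*1e3)
E
```

```text
8.15 [ 0.53211069 -0.13345934  0.17219996] [-1.79996191e+02 -1.11183163e-02  9.89023949e+01] [ 0.83672496 -0.28970464 -2.82651878] 0.011010183960509883
-1.0216301157277763 [-1.19156607 -0.00934478] 98.76118536635008
TCP should go by [-0.31912616 -2.13131522]
```

{"op": "play_rows", "data": {
  "increments": [
    [[-0.7, -0.4, 4], [0, 0, 0], 1],
    [[-1.4, -0.8, 12], [0, 0, 0], 1],
    [[-1.4, -0.8, 20], [0, 0, 0], 1],
    [[-1.4, -0.8, 28], [0, 0, 0], 1],
    [[-1.4, -0.8, 33], [0, 0, 0], 1],
    [[-1.4, -0.8, 36], [0, 0, 0], 1],
    [[-1.4, -0.8, 39], [0, 0, 0], 1],
    [[-1.4, -0.8, 41], [0, 0, 0], 1],
    [[-1.4, -0.8, 42], [0, 0, 0], 1],
    [[-1.4, -0.8, 42], [0, 0, 0], 1]
  ]
}}

```text
time: 9.15
ee_pos: [0.5313, -0.1357, 0.1303]
tcp_rot: [180.0, 0.0, 98.8]
wrist_force: [-0.8, -0.2, -3.1]
opening: 0.0114
grasp_force: 58.8
```

```bash
python3 - <<'E'
from h import *
o=obs(); print(o["ee_pos"],o["tcp_rot"],o["wrist_force"],o["torque"],o["opening"])
E
```

```text
[ 0.53133714 -0.13574785  0.13034695] [1.79991998e+02 2.42762652e-03 9.88390135e+01] [-0.8127172  -0.19132028 -3.08899373] [0.00971527 0.02323845 0.0036686 ] 0.011353345593285087
```

{"op": "play_rows", "data": {
  "increments": [
    [[0, 0, 1], [0, 0, 0], 1],
    [[0, 0, 2], [0, 0, 0], 1],
    [[0, 0, 3], [0, 0, 0], 1],
    [[0, 0, 4], [0, 0, 0], 1],
    [[0, 0, 5], [0, 0, 0], 1],
    [[0, 0, 5], [0, 0, 0], 1]
  ]
}}

```text
time: 9.75
ee_pos: [0.5312, -0.1353, 0.1251]
tcp_rot: [-180.0, -0.1, 98.9]
wrist_force: [-0.9, 5.3, -1.6]
opening: 0.0111
grasp_force: 59.0
```

```bash
python3 - <<'E'
from h import *
o=obs(); print(o["ee_pos"],o["tcp_rot"],o["wrist_force"],o["torque"],o["opening"])
E
```

```text
[ 0.53124632 -0.13534201  0.12506514] [-1.79995950e+02 -5.01030728e-02  9.88547726e+01] [-0.93837849  5.29221327 -1.6472546 ] [1.28336529 0.07772781 0.04815925] 0.011066153015664305
```

{"op": "play_rows", "data": {
  "increments": [
    [[0.5, 0.1, 0], [0, 0, 0], 1],
    [[1, 0.15, 0], [0, 0, 0], 1],
    [[1, 0.15, 0], [0, 0, 0], 1],
    [[1, 0.15, 0], [0, 0, 0], 1]
  ]
}}

```text
time: 10.15
ee_pos: [0.5312, -0.1349, 0.1252]
tcp_rot: [-180.0, 0.0, 98.8]
wrist_force: [-0.0, 2.8, -2.7]
opening: 0.0109
grasp_force: 58.9
```

{"op": "play_rows", "data": {
  "increments": [
    [[0.5, 0.1, 0], [0, 0, 0], 1],
    [[1, 0.15, 0], [0, 0, 0], 1],
    [[1, 0.15, 0.5], [0, 0, 0], 1],
    [[1, 0.15, 1], [0, 0, 0], 1],
    [[1, 0.15, 1.5], [0, 0, 0], 1],
    [[1, 0.15, 2], [0, 0, 0], 1],
    [[1, 0.15, 2], [0, 0, 0], 1]
  ]
}}

```text
time: 10.85
ee_pos: [0.5312, -0.1338, 0.1232]
tcp_rot: [-180.0, 0.0, 98.8]
wrist_force: [-0.4, 0.5, -3.1]
opening: 0.0113
grasp_force: 58.8
```

{"op": "play_rows", "data": {
  "increments": [
    [[0, 0, 0.5], [0, 0, 0], 1],
    [[0, 0, 1], [0, 0, 0], 1],
    [[0, 0, 1.5], [0, 0, 0], 1],
    [[0, 0, 1.5], [0, 0, 0], 1]
  ]
}}

```text
time: 11.25
ee_pos: [0.5312, -0.1337, 0.1217]
tcp_rot: [-180.0, -0.0, 98.8]
wrist_force: [0.0, 0.6, -2.5]
opening: 0.0111
grasp_force: 58.8
```

{"op": "play_rows", "data": {
  "increments": [
    [[0, 0, 0.5], [0, 0, 0], 1],
    [[0, 0, 1], [0, 0, 0], 1],
    [[0, 0, 1.5], [0, 0, 0], 1],
    [[0, 0, 1.5], [0, 0, 0], 1]
  ]
}}

```text
time: 11.65
ee_pos: [0.5312, -0.1337, 0.1202]
tcp_rot: [-180.0, -0.0, 98.8]
wrist_force: [-0.2, -0.1, -3.4]
opening: 0.011
grasp_force: 58.8
```

{"op": "play_rows", "data": {
  "increments": [
    [[0, 0, 0.7], [0, 0, 0], 1],
    [[0, 0, 1.4], [0, 0, 0], 1],
    [[0, 0, 2.1], [0, 0, 0], 1],
    [[0, 0, 2.8], [0, 0, 0], 1],
    [[0, 0, 3.5], [0, 0, 0], 1],
    [[0, 0, 3.5], [0, 0, 0], 1]
  ]
}}

```text
time: 12.25
ee_pos: [0.5312, -0.1337, 0.1167]
tcp_rot: [-180.0, -0.0, 98.8]
wrist_force: [-0.6, 0.7, -3.2]
opening: 0.0112
grasp_force: 58.8
```

{"op": "play_rows", "data": {
  "increments": [
    [[0, 0, 0.5], [0, 0, 0], 1],
    [[0, 0, 1], [0, 0, 0], 1],
    [[0, 0, 1.5], [0, 0, 0], 1],
    [[0, 0, 2], [0, 0, 0], 1],
    [[0, 0, 2], [0, 0, 0], 1]
  ]
}}

```text
time: 12.75
ee_pos: [0.5312, -0.1337, 0.1147]
tcp_rot: [-180.0, -0.0, 98.8]
wrist_force: [0.3, -0.1, -3.8]
opening: 0.011
grasp_force: 58.8
```

{"op": "play_rows", "data": {
  "increments": [
    [[0, 0, 0.3], [0, 0, 0], 1],
    [[0, 0, 0.6], [0, 0, 0], 1],
    [[0, 0, 0.9], [0, 0, 0], 1],
    [[0, 0, 0.9], [0, 0, 0], 1]
  ]
}}

```text
time: 13.15
ee_pos: [0.5313, -0.1337, 0.1141]
tcp_rot: [180.0, 0.0, 98.8]
wrist_force: [-1.9, 0.8, -0.1]
opening: 0.0112
grasp_force: 59.2
```

{"op": "play_rows", "data": {
  "increments": [
    [[0, 0, 0.1], [0, 0, 0], 1],
    [[0, 0, 0.1], [0, 0, 0], 0.8],
    [[0, 0, 0.1], [0, 0, 0], 0.7],
    [[0, 0, 0.1], [0, 0, 0], 0.5],
    [[0, 0, 0.1], [0, 0, 0], 0.5],
    [[0, 0, -5], [0, 0, 0], 0.5],
    [[0, 0, -20], [0, 0, 0], 0.5],
    [[0, 0, -45], [0, 0, 0], 0.5],
    [[0, 0, -80], [0, 0, 0], 0.5],
    [[0, 0, -110], [0, 0, 0], 0.5],
    [[0, 0, -125], [0, 0, 0], 0.5],
    [[0, 0, -130], [0, 0, 0], 0.5],
    [[0, 0, -130], [0, 0, 0], 0.5]
  ]
}}

```text
time: 14.45
ee_pos: [0.5316, -0.1338, 0.245]
tcp_rot: [179.9, 0.0, 98.8]
wrist_force: [0.3, -0.1, -1.3]
opening: 0.0426
grasp_force: 0.0
```

```bash
python3 - <<'E'
from h import *
shot("wrist","w6"); o=obs(); print(o["time"],o["ee_pos"],o["tcp_rot"],o["wrist_force"],o["opening"])
s=load("w6"); C=cloud(s); c=np.array([.5306,-.1356]); r=np.hypot(C[...,0]-c[0],C[...,1]-c[1])
m=(r<.055)&(r>.02)&(abs(C[...,2]-.07)<.012); p=C[m]; A=np.c_[p[:,:2]-c,np.ones(len(p))]
for _ in range(4):
    k=np.linalg.lstsq(A,p[:,2],rcond=None)[0]; e=abs(p[:,2]-A@k)<.002; p,A=p[e],A[e]
print("disc top (expect .069)",k,len(p))
# reference: deck height and pinion top
for nm,q in(("deck",(abs(C[...,2]-.045)<.006)&(r>.085)&(C[...,1]>-.2)),("pinion",(abs(C[...,2]-.064)<.006)&(np.hypot(C[...,0]-.6196,C[...,1]+.1328)<.015))): print(nm,np.median(C[q][:,2]),q.sum())
cv2.imwrite("pics/w6b.png",cv2.resize(cv2.imread("pics/w6.png"),(800,600),interpolation=cv2.INTER_CUBIC))
E
```

```text
14.5 [ 0.53129287 -0.13373435  0.24379208] [-1.79999739e+02 -2.08624888e-04  9.88376208e+01] [-0.45987096 -0.2518389  -0.34531136] 0.04312599387259008
disc top (expect .069) [ 0.00125428 -0.00053892  0.06911978] 6079
deck 0.044818154420621314 9011
pinion 0.06446106098316898 508
```

View pics/w6b.png

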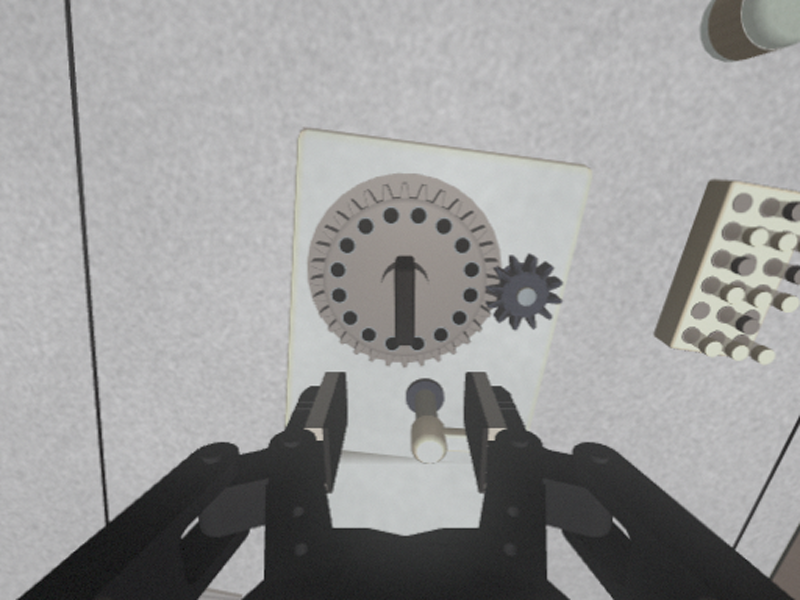

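The turntable is home: its disc top is level at 0.069 m and the teeth mesh at about (490,292). Now a look at the head of the measuring arm.

{"op": "play_rows", "data": {
  "increments": [
    [[-9, 5, 0], [0, 0, 8], 0.5],
    [[-18, 10, 0], [0, 0, 16], 0.5],
    [[-27, 16, 0], [0, 0, 24], 0.5],
    [[-36, 21, 0], [0, 0, 32], 0.5],
    [[-45, 27, 0], [0, 0, 40], 0.5],
    [[-55, 32, 0], [0, 0, 48], 0.5],
    [[-65, 38, 0], [0, 0, 56], 0.5],
    [[-75, 44, 0], [0, 0, 64], 0.5],
    [[-85, 50, 0], [0, 0, 72], 0.5],
    [[-95, 56, 0], [0, 0, 80], 0.5],
    [[-105, 62, 0], [0, 0, 88], 0.5],
    [[-113, 67, 0], [0, 0, 96], 0.5],
    [[-113, 67, 0], [0, 0, 98.8], 0.5],
    [[-113, 67, 0], [0, 0, 98.8], 0.5],
    [[-113, 67, 0], [0, 0, 98.8], 0.5]
  ]
}}

```text
time: 16.0
ee_pos: [0.6146, -0.2349, 0.2429]
tcp_rot: [-180.0, 0.1, 0.1]
wrist_force: [-0.8, 0.2, -0.1]
opening: 0.0425
grasp_force: 0.0
```

```bash
python3 - <<'E'
from h import *
shot("wrist","w7"); o=obs(); print(o["time"],o["ee_pos"],o["tcp_rot"],o["wrist_force"],o["opening"])
s=load("w7"); C=cloud(s)
roi=(C[...,0]>.53)&(C[...,0]<.68)&(C[...,1]<-.19)&(C[...,1]>-.29)
for a,b in((.145,.158),(.125,.145),(.106,.125),(.098,.106)):
    q=C[roi&(C[...,2]>a)&(C[...,2]<b)]
    if len(q)>5: print(a,b,len(q),q.mean(0).round(4),q.min(0).round(4),q.max(0).round(4))
cv2.imwrite("pics/w7b.png",cv2.resize(cv2.imread("pics/w7.png"),(800,600),interpolation=cv2.INTER_CUBIC))
E
```

```text
16.05 [ 0.61463955 -0.23489322  0.24325866] [-1.79978882e+02  5.41236626e-02  1.37919386e-01] [ 0.30121635  0.98418001 -0.07817138] 0.04278547506604098
0.145 0.158 306 [ 0.6223 -0.2324  0.1511] [ 0.6138 -0.2396  0.145 ] [ 0.6293 -0.2247  0.1532]
0.125 0.145 108 [ 0.6274 -0.2327  0.1348] [ 0.6229 -0.24    0.1253] [ 0.6292 -0.2249  0.1446]
0.106 0.125 926 [ 0.5809 -0.2361  0.1145] [ 0.552  -0.2491  0.106 ] [ 0.6302 -0.2241  0.1249]
0.098 0.106 68 [ 0.6028 -0.235   0.1018] [ 0.5657 -0.2494  0.0981] [ 0.6302 -0.2237  0.1059]
```

View pics/w7b.png

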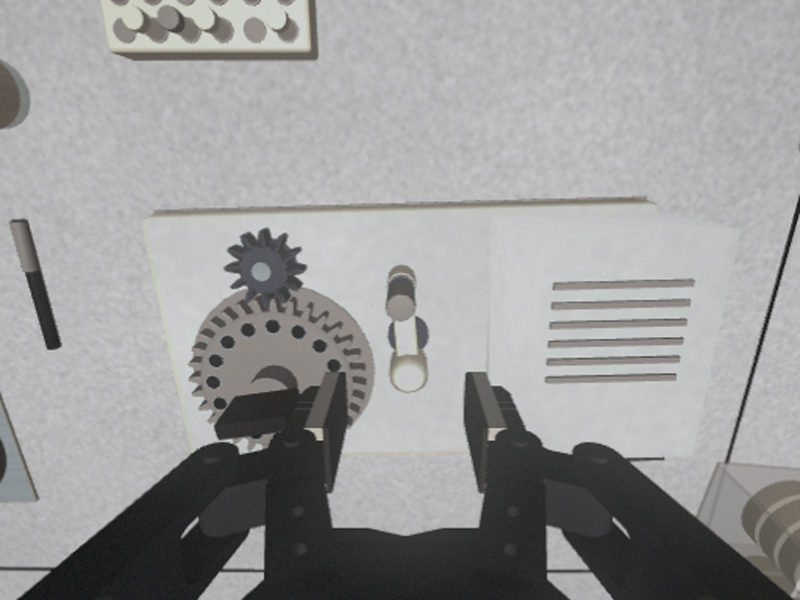

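The view shows the head top at about (401,305) and the column at (408,375), with the arm pointing about 4° from +x.

{"op": "play_rows", "data": {
  "increments": [
    [[3, -1, 15], [0, 0, -2], 0.5],
    [[7, -2.7, 40], [0, 0, -3.6], 0.5],
    [[7, -2.7, 65], [0, 0, -3.6], 0.5],
    [[7, -2.7, 85], [0, 0, -3.6], 0.5],
    [[7, -2.7, 98], [0, 0, -3.6], 0.5],
    [[7, -2.7, 104], [0, 0, -3.6], 0.5],
    [[7, -2.7, 104], [0, 0, -3.6], 0.6],
    [[7, -2.7, 104], [0, 0, -3.6], 0.7],
    [[7, -2.7, 104], [0, 0, -3.6], 0.7],
    [[7, -2.7, 104], [0, 0, -3.6], 0.7]
  ],
  "grip_force": 20
}}

```text
time: 17.05
ee_pos: [0.6222, -0.2326, 0.1408]
tcp_rot: [180.0, -0.1, 3.6]
wrist_force: [0.1, -0.4, -0.1]
opening: 0.0256
grasp_force: 0.0
```

{"op": "play_rows", "data": {
  "increments": [
    [[0, -3, 0], [0, 0, -3], 0.7],
    [[-0.8, -9, 0], [0, 0, -9], 0.7],
    [[-2, -15, 0], [0, 0, -15], 0.7],
    [[-4, -21, 0], [0, 0, -21], 0.7],
    [[-6.3, -26.3, 0], [0, 0, -27], 0.7],
    [[-9.4, -31.6, 0], [0, 0, -33], 0.7],
    [[-13, -36.5, 0], [0, 0, -39], 0.7],
    [[-17, -41, 0], [0, 0, -45], 0.7],
    [[-21.5, -45, 0], [0, 0, -51], 0.7],
    [[-26.4, -48.6, 0], [0, 0, -57], 0.7],
    [[-31.7, -51.7, 0], [0, 0, -63], 0.7],
    [[-37.2, -54.1, 0], [0, 0, -69], 0.7],
    [[-43, -56, 0], [0, 0, -75], 0.7],
    [[-49, -57.3, 0], [0, 0, -81], 0.7],
    [[-55, -57.9, 0], [0, 0, -87], 0.7],
    [[-60, -58, 0], [0, 0, -92], 0.7],
    [[-62, -57.9, 0], [0, 0, -94], 0.7],
    [[-62, -57.9, 0], [0, 0, -94], 0.7]
  ]
}}

```text
time: 18.85
ee_pos: [0.5563, -0.1786, 0.1405]
tcp_rot: [180.0, 0.0, 97.7]
wrist_force: [1.3, 0.6, -0.3]
opening: 0.0258
grasp_force: 0.0
```

```bash
python3 - <<'E'
from h import *
o=obs(); print(o["time"],o["ee_pos"],o["tcp_rot"],o["wrist_force"],o["torque"])
print("dir from pivot",np.degrees(np.arctan2(o["ee_pos"][1]+.236,o["ee_pos"][0]-.5637)),np.hypot(o["ee_pos"][1]+.236,o["ee_pos"][0]-.5637))
shot("top","t1"); s=load("t1"); C=cloud(s)
E
```

```text
18.85 [ 0.55633819 -0.17863161  0.14045797] [1.79955411e+02 2.14577063e-02 9.76607302e+01] [ 1.32923147  0.61052694 -0.34100081] [ 0.05531434  0.02406685 -0.02014469]
dir from pivot 97.31253180402854 0.057838813078888975
```

{"op": "play_rows", "data": {
  "increments": [
    [[0, -2, 0], [0, 0, -2], 0.7],
    [[-0.1, -4, 0], [0, 0, -4], 0.7],
    [[-0.3, -6, 0], [0, 0, -6], 0.7],
    [[-0.6, -8, 0], [0, 0, -8], 0.7],
    [[-0.9, -10, 0], [0, 0, -10], 0.7],
    [[-1.1, -11, 0], [0, 0, -11], 0.7],
    [[-1.3, -12, 0], [0, 0, -12], 0.7],
    [[-1.3, -12, 0], [0, 0, -12], 0.7]
  ]
}}

```text
time: 19.7
ee_pos: [0.5447, -0.1815, 0.1401]
tcp_rot: [180.0, 0.0, 109.6]
wrist_force: [-0.4, -0.0, 0.8]
opening: 0.0252
grasp_force: 0.4
```

{"op": "play_rows", "data": {
  "increments": [
    [[0, -1, 0], [0, 0, -1], 0.7],
    [[0, -2, 0], [0, 0, -2], 0.7],
    [[-0.1, -3, 0], [0, 0, -3], 0.7],
    [[-0.1, -4, 0], [0, 0, -4], 0.7],
    [[-0.1, -4, 0], [0, 0, -4], 0.7]
  ]
}}

```text
time: 20.2
ee_pos: [0.5413, -0.1829, 0.1399]
tcp_rot: [179.9, 0.0, 113.7]
wrist_force: [4.4, -0.3, -0.3]
opening: 0.0259
grasp_force: 2.2
```

{"op": "play_rows", "data": {
  "increments": [
    [[0, -0.5, 0], [0, 0, 0], 0.7],
    [[0, -1, 0], [0, 0, 0], 0.7],
    [[0, -1, 0], [0, 0, 0], 0.7]
  ]
}}

```text
time: 20.5
ee_pos: [0.5411, -0.1829, 0.14]
tcp_rot: [179.8, 0.0, 113.7]
wrist_force: [8.9, 2.4, -2.8]
opening: 0.026
grasp_force: 4.7
```

{"op": "play_rows", "data": {
  "increments": [
    [[0, 2, 0], [0, 0, 0], 0.7],
    [[0, 5, 0], [0, 0, 0], 0.65],
    [[0, 5, 0], [0, 0, 0], 0.6],
    [[0, 5, -8], [0, 0, 0], 0.6],
    [[0, 5, -25], [0, 0, 0], 0.6],
    [[0, 5, -50], [0, 0, 0], 0.6],
    [[0, 5, -85], [0, 0, 0], 0.6],
    [[0, 5, -110], [0, 0, 0], 0.6],
    [[0, 5, -120], [0, 0, 0], 0.6],
    [[0, 5, -120], [0, 0, 0], 0.6]
  ]
}}

```text
time: 21.5
ee_pos: [0.5449, -0.1815, 0.2612]
tcp_rot: [179.9, 0.1, 113.6]
wrist_force: [-0.1, 0.9, 0.8]
opening: 0.0337
grasp_force: 0.0
```

```bash
python3 - <<'E'
from h import *
shot("wrist","w8"); o=obs(); print(o["time"],o["ee_pos"],o["tcp_rot"],o["wrist_force"],o["opening"])
s=load("w8"); C=cloud(s)
q=C[(C[...,2]>.147)&(C[...,2]<.157)&(abs(C[...,0]-.545)<.05)&(abs(C[...,1]+.185)<.05)]; print("head",len(q),q.mean(0),"dir",np.degrees(np.arctan2(q[:,1].mean()+.236,q[:,0].mean()-.5637)))
c=np.array([.5306,-.1356]); r=np.hypot(C[...,0]-c[0],C[...,1]-c[1])
m=(r<.055)&(r>.02)&(abs(C[...,2]-.07)<.012); p=C[m]; A=np.c_[p[:,:2]-c,np.ones(len(p))]
for _ in range(4):
    k=np.linalg.lstsq(A,p[:,2],rcond=None)[0]; e=abs(p[:,2]-A@k)<.002; p,A=p[e],A[e]
print("disc top",k,len(p))
cv2.imwrite("pics/w8b.png",cv2.resize(cv2.imread("pics/w8.png"),(800,600),interpolation=cv2.INTER_CUBIC))
E
```

```text
21.55 [ 0.54457543 -0.18137058  0.25961709] [-1.79999839e+02  7.21522196e-03  1.13631559e+02] [ 0.27679613  0.04887386 -0.66652448] 0.03405092165321717
head 244 [ 0.54514908 -0.18043737  0.15152318] dir 108.4628264856065
disc top [0.00140595 0.00012949 0.06905188] 6390
```

View pics/w8b.png

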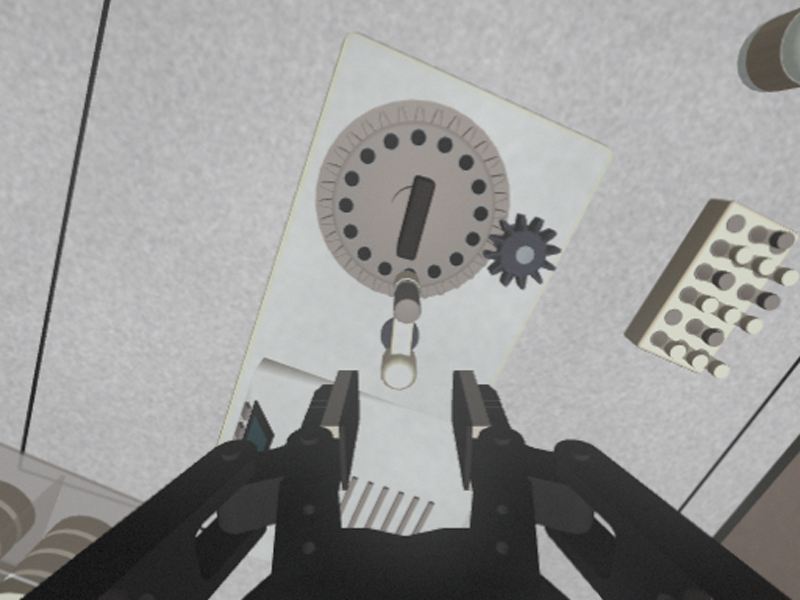

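The head is now over the circle of holes, with the arm at 108.5° against a predicted stop at 108.2°. The turntable is still level and home, and the gripper is clear of everything.

```bash
python3 -c "
from workcell import workorder
print(workorder.job_done())"
```

```text
the job is handed in; nothing more can be done
None
```

The turntable sits home on its seat, meshed with the pinion and released; the measuring arm is swung to its stop over it, and the job was handed in at about 21.6 s of the 54 s allowed.

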